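# Push the red spool into the row on the thread counter

### The job

With the fingertips, gently push the loose red thread spool along the counter into its vacant place in the row: still standing, right up against the aluminium rail and centred on the red clip. Only push it: do not grip, lift or tip it, and leave every other spool and thing on the counter where it is. Finish with the hand clear.

Things in the scene. Friction and masses are not known exactly. Their poses are not given: they have to be found in the camera images.
- spool_red: The red thread spool standing upright: a plain cylinder 56 mm across and 56 mm tall, thread wound flush between straw-coloured end discs, the top disc with a patch of the thread's colour; about 0.12 kg. Origin: centre of its underside. Loose on the counter between the robot and the rail; slides at 0.4 to 1.2 N; pushed above two thirds of its height it may tip. Its yaw means nothing.
- rail: Fixed aluminium bar, the stop: 460 mm long along its own y, 20 mm deep along its own x, 35 mm tall. Origin: centre of its underside. Its flat front face, towards the robot (own -x side), lies 10 mm from the origin, so a spool that touches it has its origin at own x = -38 mm. Turned up to 0.1 rad about vertical.
- clip_red: Fixed red clip on top of the rail, 44 mm wide along y, 22 deep, 9 tall. Origin: centre of its underside, 35 mm above the counter, over the rail's centreline; axes parallel to the rail's. Four clips (red, blue, green, yellow, any order) sit 95 mm apart; the other three have their spools in front. Spool in place: its origin at x = -38 mm, y = 0 in this frame.
- spool_blue: Blue thread spool standing upright: a plain cylinder 56 mm across and 56 mm tall, thread wound flush between straw-coloured end discs, the top disc with a patch of the thread's colour; about 0.12 kg. Origin: centre of its underside. Stands in the row against the rail at its own clip, loose; leave it alone.
- spool_green: Green thread spool standing upright: a plain cylinder 56 mm across and 56 mm tall, thread wound flush between straw-coloured end discs, the top disc with a patch of the thread's colour; about 0.12 kg. Origin: centre of its underside. Stands in the row against the rail at its own clip, loose; leave it alone.
- spool_yellow: Yellow thread spool standing upright: a plain cylinder 56 mm across and 56 mm tall, thread wound flush between straw-coloured end discs, the top disc with a patch of the thread's colour; about 0.12 kg. Origin: centre of its underside. Stands in the row against the rail at its own clip, loose; leave it alone.
- spool_grey: Grey thread spool standing upright: a plain cylinder 56 mm across and 56 mm tall, thread wound flush between straw-coloured end discs, the top disc with a patch of the thread's colour; about 0.12 kg. Origin: centre of its underside. Loose, nearer the robot than the red one and 120 mm or more to its side; leave it alone.
- tape_measure: Yellow tape measure, disc 60 mm across, 20 mm tall, with a steel tab 4 mm out. Loose, on the other side of the red spool from the grey one. Origin: centre of its underside; leave it alone.
- pin_jar: Closed glass jar with white cap, 60 mm across, 75 mm tall, loose, off to the left. Origin: centre of its underside; leave it alone.
- bobbin_box: Clear open box of bobbins, 100 x 120 x 30 mm, loose, off to the right. Origin: centre of its underside; leave it alone.
Mind the look-alikes: they are no part of the job. There is more than one size of the spool_red; the one meant has the size given above.

How it is judged:
At the end, for the whole second after the job is handed in: The red spool stands upright and at rest on the counter, its bottom disc within 5 mm of the rail's front face, its centre within 10 mm of the red clip's centre along the rail; every other thing is within 10 mm of where it started (x of spool_red in the frame of clip_red between -0.043 and -0.034 m and y of spool_red in the frame of clip_red between -0.01 and 0.01 m and angle between spool_red's own z axis and vertical below 0.06 rad and height (world z) of spool_red below 0.004 m and linear speed of spool_red below 0.01 m/s and distance of each of spool_blue, spool_green, spool_yellow, spool_grey, tape_measure, pin_jar, bobbin_box from where it was at the start of the episode below 0.01 m); the robot touches nothing.
It fails at once if the red spool is lifted off the counter (height (world z) of spool_red above 0.012 m).
It fails at once if the red spool is tipped (angle between spool_red's own z axis and vertical above 0.35 rad).
It fails at once if the red spool is gripped or pushed hard (over 30 N from the fingers) (contact force between spool_red and the fingers above 30 N).
It fails at once if another spool or thing is moved more than 10 mm (distance of any of spool_blue, spool_green, spool_yellow, spool_grey, tape_measure, pin_jar, bobbin_box from where it was at the start of the episode above 0.01 m).
It also fails if it takes over 51 s, if anything falls off the work surface, if the arm or the gripper's body presses on something with over 40 N, if the wrist force passes 120 N, or if a joint passes its speed limit or range.

### The arm

A 7-joint arm with a two-finger parallel gripper is mounted at the origin on the work surface. World frame = base frame: x ahead of the robot, y to its left, z up, the work surface at z = 0. Lengths are in m, angles in rad, forces in N, time in s.
With the tool pointing down it reaches from about 0.425 to 0.875 m from the base axis. Payload 4.7 kg.
Tool frame: the origin (TCP) lies at the very end of the fingers, on their centre line; the grasp point (between the pads) lies 19 mm behind it; z points along the fingers, y is the line along which they close (so a half turn about z gives the same grasp; the last joint's range is limited). The gripper opens to 87 mm and grips with 3 to 60 N. Pads are 19 mm wide; open, the fingers measure 117 mm over their backs; the gripper's body (75 mm by 190 mm) begins 51 mm behind the grasp point.
Start: joints at [-1.206, 0.321, -0.07, 1.45, 0.023, 1.371, -0.057], TCP at [0.223, 0.61, 0.199] pointing down, gripper open.
Joint ranges: [-2.86, 2.86], [-0.3, 2.09], [-1.38, 1.24], [0.06, 2.45], [-1.56, 4.7], [0.09, 2.05], [-2.69, 2.69]. Speed limits (rad/s): [2.57, 2.57, 3.14, 3.14, 3.14, 3.14, 3.14].

### API

Orientations are given as a rotation vector (axis times angle).
In Python, from bench import ctrl, get_image, job gives the robot as it stands.
- The arm moves only by the shell command python3 -m crank 'ROWS' [FORCE]. ROWS is JSON, a list that holds one entry, the list of rows, each a list of 5 numbers: the shift along the tool's x, y, z in mm, then the turn about the tool's z in rad, then the closure, from -1 (fully open) to 1 (shut), so that 0 is half open. A call has 1 to 10 rows; each row shifts and turns the commanded pose from where the row before left it, along the tool's axes as they then stand; what a row does not reach is not made up. A row lasts 1/12 s, in which the tool goes at most 41.7 mm and 7.16 degrees, less where a joint would pass 70% of its speed; a pose out of reach is approached as far as the arm can. A call with a gripper value outside its range is refused whole. The fingers move at their own pace and stop on an object; FORCE is the grip in N (left out, the last holds). Time passes only in rows, so rows that do not move let the fingers close. It gives the time, the measured TCP pose, the force, the opening and the grip force at its end, in the units of the state.
- ctrl.get_state(): the state, without advancing time (a new reading comes with each control period).
- get_image(name): name is "scene" or "side" or "wrist"; returns a dict with "pixels" (384x512x3 uint8, red, green, blue), "fx", "fy", "cx", "cy" (pixels), "T" (4x4, takes a point from camera to world coordinates); the wrist camera has in their place "T_tool_cam" (4x4, takes a point from camera to tool coordinates, whose origin is the TCP and whose axes are the flange's). Camera axes: x right, y down, z forward; pixel columns grow to the right and rows downward; lengths in m; the calibration is good to about 2 mm. A picture is of the moment at which its call begins: read the wrist's pose just before it. There is no depth.
- job.close_job(): hands the job in; it is judged then, once.
The state is a dict: "time": time; "joint_positions": joint angles; "qd": joint speeds; "joint_torque": joint torques, N m; "position": TCP position; "tool_rot": TCP orientation; "ft_force": force on the tool from outside, world axes, zero at the start; "torque": the same for the moment, N m; "grip_width": opening from 0.0 (shut) to 1.0 (fully open); "grip_force": force on a finger pad.
Only numpy, scipy, OpenCV 4.12 (cv2) and the standard library are available. Lean on these libraries where they do the work, as an engineer would, in place of code of your own. Each camera call takes 0.05 s, during which the arm holds its last target. There are 200 camera calls.

## Working session

There is one attempt and no reset: what is moved stays moved. The work goes in short steps, Python scripts to look and compute and a shell command to move; the robot and the scene stay as the last step left them, time stands still between calls to the robot, and variables do not carry over. Pictures are saved under pics/ and viewed, at most 10 in all, crops included, and the job is handed in when it is done.

```bash
mkdir -p pics; cat > h.py <<'E'
import numpy as np, cv2
from bench import ctrl,get_image,job
def snap(n,f):
    im=get_image(n); cv2.imwrite(f'pics/{f}.png',cv2.cvtColor(im['pixels'],cv2.COLOR_RGB2BGR)); np.savez(f'pics/{f}.npz',**im); return im
def px2w(im,u,v,z):
    T=np.array(im['T']); d=T[:3,:3]@np.array([(u-im['cx'])/im['fx'],(v-im['cy'])/im['fy'],1]); o=T[:3,3]
    return (o+d*(z-o[2])/d[2]).round(4)
def w2px(im,p):
    T=np.linalg.inv(np.array(im['T'])); c=T[:3,:3]@np.array(p)+T[:3,3]
    return (round(float(im['fx']*c[0]/c[2]+im['cx']),1),round(float(im['fy']*c[1]/c[2]+im['cy']),1))
E
python3 - <<'E'
from h import *
for n in('scene','side'):
    im=snap(n,n+'0'); print(n,im['fx'],np.array(im['T']).round(3).tolist())
s=ctrl.get_state();print(s['time'],s['position'],s['tool_rot'],s['ft_force'])
E
```

```text
scene 402.1607961965017 [[0.529, 0.637, -0.561, 1.196], [0.849, -0.38, 0.368, -0.421], [0.021, -0.671, -0.741, 0.867], [0.0, 0.0, 0.0, 1.0]]
side 443.72755522902077 [[0.842, -0.372, 0.391, 0.093], [-0.539, -0.574, 0.616, -0.75], [-0.005, -0.729, -0.684, 0.892], [0.0, 0.0, 0.0, 1.0]]
0.1 [0.22324758 0.60991569 0.19796765] [-5.48101019e-01 -3.09323273e+00  2.61587751e-03] [ 0.30946774 -0.15292532 -0.16258206]
```

View pics/scene0.png

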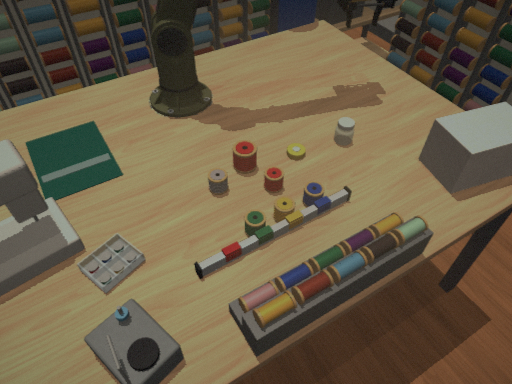

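View pics/side0.png

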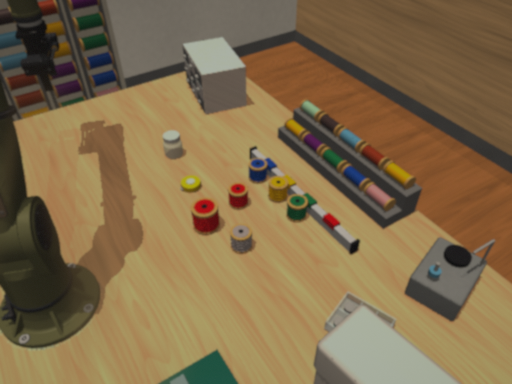

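Red candidates: a large spool at scene (245,156) and a smaller one at (274,179). Others that are red include the red clip at (232,250) and the spools lying in the rack at about (315,285). The smaller one looks the same size as the row spools, so I'll check it in a crop.

```bash
python3 - <<'E'
import cv2
a=cv2.imread('pics/scene0.png')[130:280,180:370]; cv2.imwrite('pics/c1.png',cv2.resize(a,None,fx=4,fy=4,interpolation=cv2.INTER_CUBIC)[:600])
a=cv2.imread('pics/side0.png')[145:260,175:365]; cv2.imwrite('pics/c2.png',cv2.resize(a,None,fx=4,fy=4,interpolation=cv2.INTER_CUBIC))
E
```

```text
(no output)
```

View pics/c1.png

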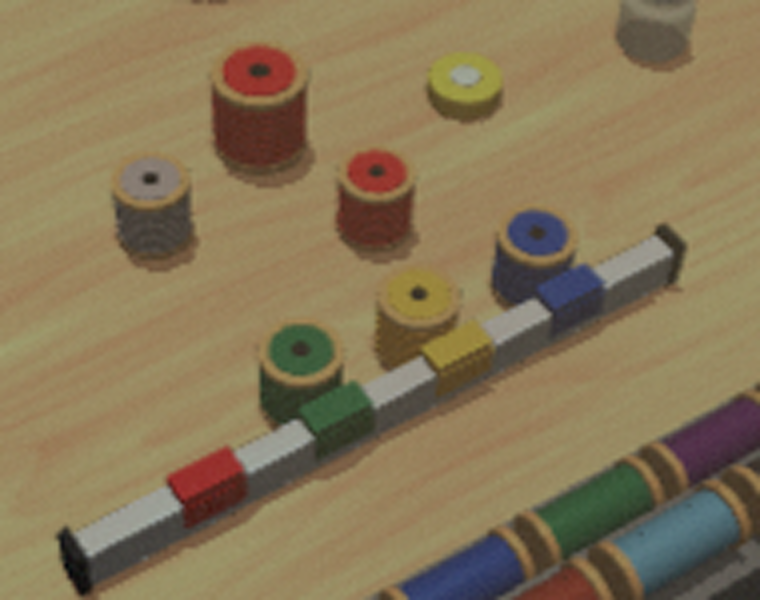

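View pics/c2.png

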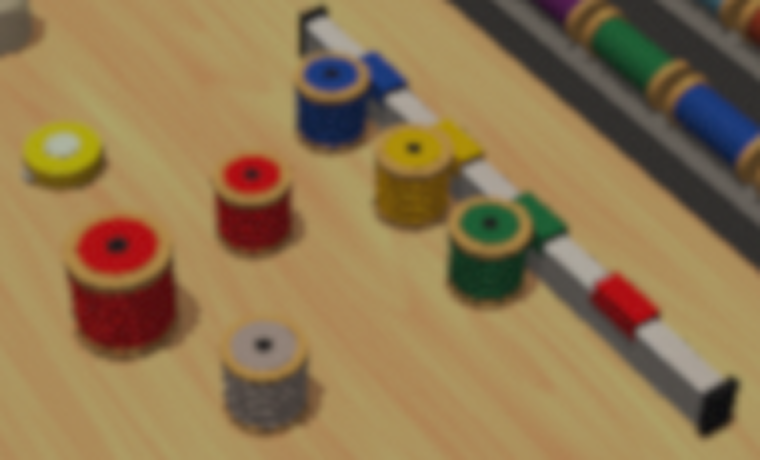

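```bash
cat > m.py <<'E'
from h import *
S=dict(np.load('pics/scene0.npz'));D=dict(np.load('pics/side0.npz'))
f=lambda p,o:((p[0]+.5)/4-.5+o[0],(p[1]+.5)/4-.5+o[1])
A=dict(red=(376,171),grey=(150,179),big=(260,71),green=(301,349),yellow=(418,294),blue=(537,233),tape=(465,77),clip=(205,476),railL=(670,236),railR=(75,541))
B=dict(red=(251,174),grey=(264,345),big=(117,245),green=(490,223),yellow=(413,148),blue=(331,74),tape=(63,146),clip=(626,299),railL=(313,20),railR=(712,385))
Z=dict(big=.075,tape=.02,clip=.044,railL=.035,railR=.035)
P={}
for k in A:
    z=Z.get(k,.056); a=px2w(S,*f(A[k],(180,130)),z);b=px2w(D,*f(B[k],(175,145)),z);P[k]=(a+b)/2;print(k,a[:2],b[:2])
r=[P[k][:2] for k in('blue','yellow','green')]
st=(r[2]-r[0])/2; print('spacing',np.linalg.norm(st),'target',np.mean(r,0)+2*st,'yaw',np.arctan2(*(np.array([1,-1])*-st[[0,1]]))) 
E
python3 m.py
```

```text
red [0.5404 0.0492] [0.5394 0.051 ]
grey [ 0.4656 -0.0921] [ 0.4639 -0.0911]
big [0.4254 0.0213] [0.4202 0.0214]
green [ 0.6505 -0.0801] [ 0.65   -0.0794]
yellow [0.6508 0.0105] [0.6498 0.012 ]
blue [0.6473 0.1117] [0.6459 0.1133]
tape [0.46   0.1871] [0.4574 0.1879]
clip [ 0.6966 -0.1765] [ 0.6901 -0.1762]
railL [0.6837 0.2046] [0.6844 0.1994]
railR [ 0.6916 -0.2625] [ 0.6938 -0.2579]
spacing 0.09614232288643747 target [ 0.6527     -0.17758333] yaw -3.1226092385612203
```

The target is the smaller red spool at scene (274,179); the one at (245,156) is clearly oversized. It stands at about (0.540, 0.050) and its place is about (0.653, -0.177). I'll push with two slightly spread fingertips: first towards -y, then towards +x.

```bash
python3 -m crank '[[[0,0,0,0.122,0.3],[0,0,0,0.122,0.3],[0,0,0,0.122,0.3],[0,0,0,0.122,0.3],[0,0,0,0.122,0.3],[0,0,0,0.122,0.3],[0,0,0,0.122,0.3],[0,0,0,0.122,0.3],[0,0,0,0.122,0.3],[0,0,0,0.122,0.3]]]' 10
python3 -m crank '[[[-25,15,0,0,0.3],[-25,15,0,0,0.3],[-25,15,0,0,0.3],[-25,15,0,0,0.3],[-25,15,0,0,0.3],[-25,15,0,0,0.3],[-25,15,0,0,0.3],[-25,15,0,0,0.3],[-25,15,0,0,0.3],[-25,15,0,0,0.3]]]'
python3 -m crank '[[[-25,16,0,0,0.3],[-25,16,0,0,0.3],[-25,16,0,0,0.3],[-25,16,0,0,0.3],[-25,16,0,0,0.3],[-25,16,0,0,0.3],[-25,16,0,0,0.3],[-25,16,0,0,0.3],[-25,16,0,0,0.3],[-25,16,0,0,0.3]]]'
```

```text
time: 0.93
position: [0.2233, 0.6101, 0.1983]
tool_rot: [2.228, 2.214, -0.001]
ft_force: [0.0, 0.4, -0.1]
grip_width: 0.38
grip_force: 0.0
time: 1.77
position: [0.3737, 0.3589, 0.1986]
tool_rot: [-2.221, -2.222, 0.001]
ft_force: [0.8, -0.5, 0.2]
grip_width: 0.352
grip_force: 0.0
time: 2.6
position: [0.5337, 0.1091, 0.1987]
tool_rot: [-2.221, -2.221, 0.0]
ft_force: [1.0, 0.5, -0.1]
grip_width: 0.352
grip_force: 0.0
```

```bash
python3 -m crank '[[[0,1,20,0,0.3],[0,1,20,0,0.3],[0,1,20,0,0.3],[0,1,20,0,0.3],[0,1,20,0,0.3],[0,1,20,0,0.3],[0,0,20,0,0.3],[0,0,20,0,0.3],[0,0,15,0,0.3],[0,0,8,0,0.3]]]'
python3 - <<'E'
from h import *
im=snap('side','side1'); a=cv2.imread('pics/side1.png')[115:265,150:350]; cv2.imwrite('pics/c3.png',cv2.resize(a,None,fx=4,fy=4,interpolation=cv2.INTER_CUBIC))
print(ctrl.get_state()['position'])
E
```

```text
time: 3.43
position: [0.5376, 0.11, 0.0135]
tool_rot: [-2.22, -2.221, 0.006]
ft_force: [-0.4, 0.4, -0.6]
grip_width: 0.352
grip_force: 0.0
[0.53715511 0.10985479 0.01296702]
```

View pics/c3.png

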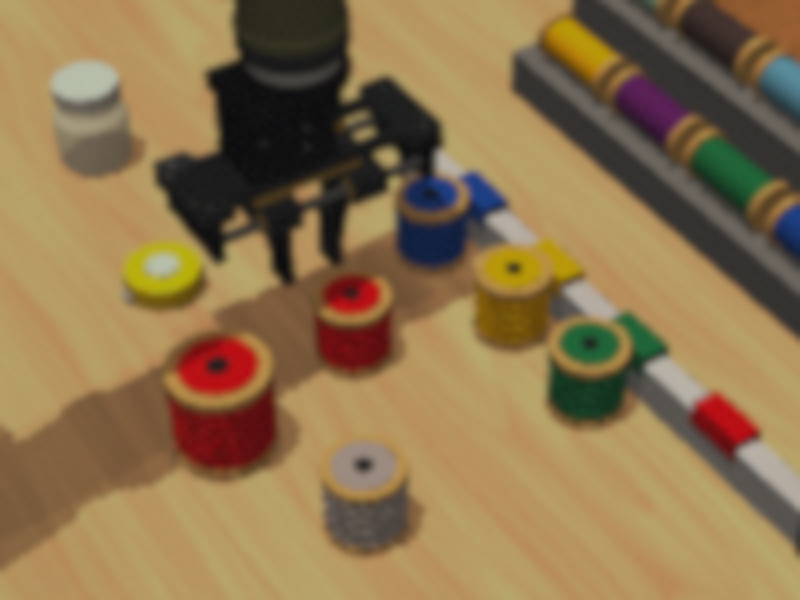

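The crop shows both fingertips straight behind the red spool (crop px 350,295), roughly centred. I'll approach slowly and push along -y.

```bash
python3 -m crank '[[[-4,1,-1,0,0.3],[-4,1,-1,0,0.3],[-4,1,-1,0,0.3],[-4,0,-1,0,0.3],[-4,0,0,0,0.3],[-3,0,0,0,0.3],[-3,0,0,0,0.3],[-3,0,0,0,0.3],[-4,0,0,0,0.3],[-5,0,0,0,0.3]]]'
python3 -m crank '[[[-5,0.5,0,0,0.3],[-5,0.5,0,0,0.3],[-5,0.5,0,0,0.3],[-5,0.5,0,0,0.3],[-5,0.5,0,0,0.3],[-5,0.5,0,0,0.3],[-5,0.5,0,0,0.3],[-5,0.5,0,0,0.3],[-5,0.5,0,0,0.3],[-5,0.5,0,0,0.3]]]'
python3 - <<'E'
from h import *
im=snap('side','side2'); a=cv2.imread('pics/side2.png')[145:295,170:370]; cv2.imwrite('pics/c4.png',cv2.resize(a,None,fx=4,fy=4,interpolation=cv2.INTER_CUBIC))
E
```

```text
time: 4.32
position: [0.5423, 0.0728, 0.02]
tool_rot: [-2.22, -2.222, -0.001]
ft_force: [-0.2, 2.4, 1.3]
grip_width: 0.351
grip_force: 0.6
time: 5.15
position: [0.5475, 0.022, 0.02]
tool_rot: [2.221, 2.222, 0.0]
ft_force: [0.2, 0.7, 1.1]
grip_width: 0.354
grip_force: 0.5
```

View pics/c4.png

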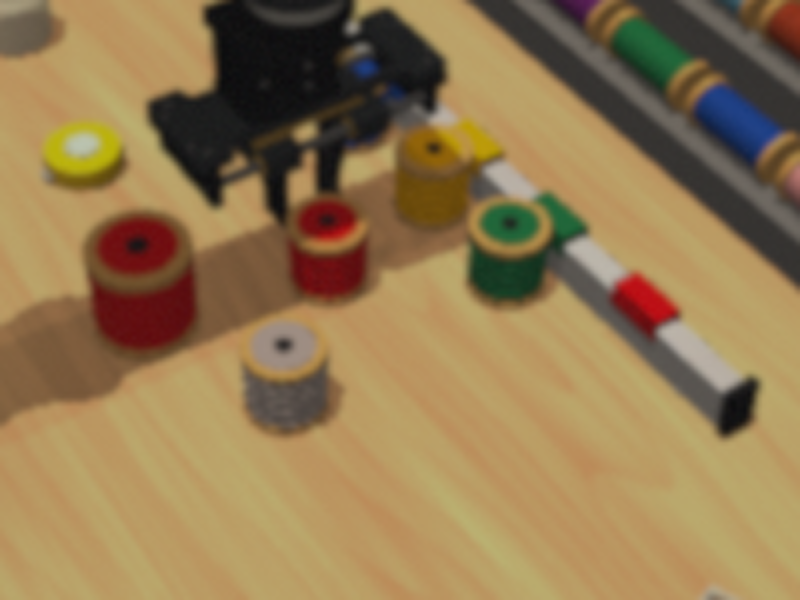

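The spool (crop px 327,220) is seated between the fingertips and moving upright. I'll continue along -y.

```bash
python3 -c "
from h import *
D=dict(np.load('pics/side2.npz'));print(px2w(D,170+327/4-.4,145+220/4-.4,.056))"
python3 -m crank '[[[-5,0.6,0,0,0.3],[-5,0.6,0,0,0.3],[-5,0.6,0,0,0.3],[-5,0.6,0,0,0.3],[-5,0.6,0,0,0.3],[-5,0.6,0,0,0.3],[-5,0.6,0,0,0.3],[-5,0.6,0,0,0.3],[-5,0.6,0,0,0.3],[-5,0.6,0,0,0.3]]]'
python3 -m crank '[[[-5,0.5,0,0,0.3],[-5,0.5,0,0,0.3],[-5,0.5,0,0,0.3],[-5,0.5,0,0,0.3],[-5,0.5,0,0,0.3],[-5,0.5,0,0,0.3],[-5,0.5,0,0,0.3],[-5,0.5,0,0,0.3],[-5,0.5,0,0,0.3],[-5,0.5,0,0,0.3]]]'
python3 -m crank '[[[-6,0,0,0,0.3],[-6,0,0,0,0.3],[-6,0,0,0,0.3],[-6,0,0,0,0.3],[-6,0,0,0,0.3],[-6,0,0,0,0.3],[-6,0,0,0,0.3],[-5,0,0,0,0.3],[-4,0,0,0,0.3],[-3,0,0,0,0.3]]]'
```

```text
[ 0.5475 -0.0093  0.056 ]
time: 6.03
position: [0.5535, -0.0281, 0.02]
tool_rot: [-2.221, -2.221, -0.0]
ft_force: [-0.9, 0.6, 1.2]
grip_width: 0.346
grip_force: 0.5
time: 6.87
position: [0.5584, -0.0781, 0.0199]
tool_rot: [-2.221, -2.221, -0.0]
ft_force: [0.2, 0.2, 1.2]
grip_width: 0.352
grip_force: 0.5
time: 7.7
position: [0.5584, -0.1322, 0.02]
tool_rot: [2.222, 2.221, 0.0]
ft_force: [0.2, 2.0, 0.7]
grip_width: 0.349
grip_force: 0.5
```

```bash
python3 -m crank '[[[-4,0,0,0,0.3],[-4,0,0,0,0.3],[-3,0,0,0,0.3],[-2,0,0,0,0.3],[0,0,0,0,0.3],[5,0,0,0,0.3],[10,0,0,0,0.3],[10,0,-10,0,0.3],[5,0,-30,0,0.3],[0,0,-40,0,0.3]]]'
python3 -m crank '[[[0,0,-40,0,0.3],[0,-10,0,-0.122,0.3],[0,0,0,-0.122,0.3],[0,0,0,-0.122,0.3],[0,0,0,-0.122,0.3],[0,0,0,-0.122,0.3],[0,0,0,-0.122,0.3],[0,0,0,-0.122,0.3],[0,0,0,-0.122,0.3],[0,0,0,-0.122,0.3]]]'
python3 -m crank '[[[0,0,0,-0.122,0.3],[0,0,0,-0.122,0.3],[0,0,0,-0.122,0.3],[0,0,0,-0.122,0.3],[0,0,0,0,0.3]]]'
python3 - <<'E'
from h import *
print(ctrl.get_state()['position'],ctrl.get_state()['tool_rot'])
im=snap('scene','scene3'); a=cv2.imread('pics/scene3.png')[130:280,160:360]; cv2.imwrite('pics/c5.png',cv2.resize(a,None,fx=4,fy=4,interpolation=cv2.INTER_CUBIC))
im=snap('side','side3'); a=cv2.imread('pics/side3.png')[145:295,200:400]; cv2.imwrite('pics/c6.png',cv2.resize(a,None,fx=4,fy=4,interpolation=cv2.INTER_CUBIC))
E
```

```text
time: 8.53
position: [0.5557, -0.1109, 0.0976]
tool_rot: [-2.213, -2.221, 0.007]
ft_force: [0.6, 0.2, 1.5]
grip_width: 0.348
grip_force: 0.0
time: 9.37
position: [0.5483, -0.1132, 0.1398]
tool_rot: [-0.724, -3.057, -0.0]
ft_force: [-0.1, 0.4, 0.0]
grip_width: 0.347
grip_force: 0.0
time: 9.78
position: [0.5484, -0.1134, 0.1399]
tool_rot: [0.031, -3.141, -0.001]
ft_force: [-1.1, 1.0, -0.7]
grip_width: 0.351
grip_force: 0.0
[ 0.54838416 -0.11336264  0.13987437] [ 3.05960094e-02 -3.14137511e+00 -5.20375686e-04]
```

View pics/c6.png

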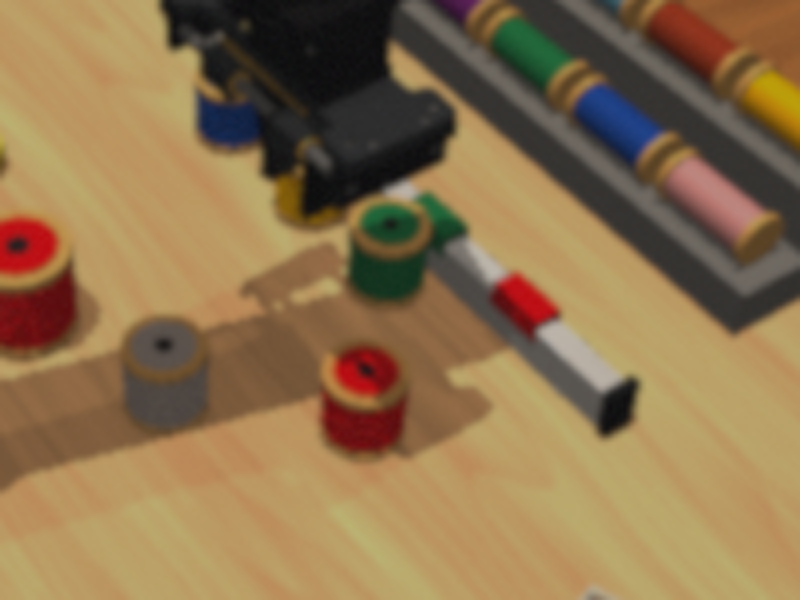

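```bash
python3 -c "
from h import *
D=dict(np.load('pics/side3.npz'));p=px2w(D,200+366/4-.4,145+369/4-.4,.056);print('red',p, 'green',px2w(D,200+390/4-.4,145+224/4-.4,.056))
print('clip',px2w(D,200+525/4-.4,145+298/4-.4,.044))
S=dict(np.load('pics/scene3.npz'));g=cv2.cvtColor(S['pixels'],cv2.COLOR_RGB2HSV)
m=((g[...,0]<6)|(g[...,0]>174))&(g[...,1]>160)&(g[...,2]>150)
n,l,s,c=cv2.connectedComponentsWithStats(m.astype(np.uint8))
for i in range(1,n):
  if s[i,4]>25: print(s[i],c[i].round(1),px2w(S,*c[i],.056),px2w(S,*c[i],.044))
"
```

```text
red [ 0.5592 -0.1767  0.056 ] green [ 0.6494 -0.08    0.056 ]
clip [ 0.6901 -0.1751  0.044 ]
[240 143  13  11  62] [247.8 148.8] [0.4173 0.0368 0.056 ] [0.4058 0.0436 0.044 ]
[197 203  11   7  39] [201.9 205.6] [ 0.5469 -0.1797  0.056 ] [ 0.5373 -0.1761  0.044 ]
[222 242  18  13 108] [230.6 247.8] [ 0.7014 -0.1796  0.056 ] [ 0.6941 -0.176   0.044 ]
```

View pics/c5.png

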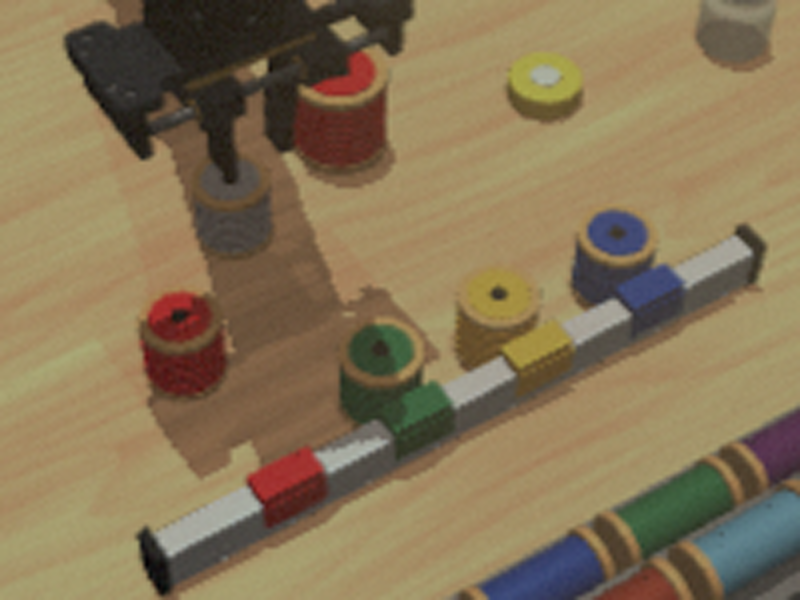

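The side crop shows the red spool upright with its hole at (366,369), which is (0.559, -0.177), lined up with the red clip. Next I'll place the fingers behind it and lower them.

```bash
python3 -m crank '[[[15,-20,0,0,0.3],[15,-20,0,0,0.3],[12,-20,0,0,0.3],[2,-4,0,0,0.3],[0,0,20,0,0.3],[0,0,25,0,0.3],[0,0,30,0,0.3],[0,0,25,0,0.3],[0,0,15,0,0.3],[0,0,5,0,0.3]]]'
python3 -c "
from h import *
s=ctrl.get_state();print(s['position'],s['ft_force'])"
```

```text
time: 10.72
position: [0.5035, -0.1777, 0.0171]
tool_rot: [0.022, -3.137, -0.002]
ft_force: [-0.2, 0.5, 1.0]
grip_width: 0.348
grip_force: 0.0
[ 0.50354721 -0.17766957  0.01708737] [-0.16636302  0.497188    1.03987164]
```

```bash
python3 -m crank '[[[-4,0,0,0,0.3],[-4,0,0,0,0.3],[-4,0,0,0,0.3],[-3,0,0,0,0.3],[-3,0,0,0,0.3],[-3,0,0,0,0.3],[-3,0,0,0,0.3],[-4,0,0,0,0.3],[-5,0,0,0,0.3],[-5,0,0,0,0.3]]]'
python3 -m crank '[[[-5,0,0,0,0.3],[-5,0,0,0,0.3],[-5,0,0,0,0.3],[-5,0,0,0,0.3],[-5,0,0,0,0.3],[-5,0,0,0,0.3],[-5,0,0,0,0.3],[-5,0,0,0,0.3],[-5,0,0,0,0.3],[-5,0,0,0,0.3]]]'
python3 -m crank '[[[-4,0,0,0,0.3],[-4,0,0,0,0.3],[-3,0,0,0,0.3],[-2,0,0,0,0.3],[-1,0,0,0,0.3],[0,0,0,0,0.3]]]'
python3 - <<'E'
from h import *
print(ctrl.get_state()['position'],ctrl.get_state()['ft_force'])
im=snap('scene','scene4'); im=snap('side','side4')
a=cv2.imread('pics/side4.png')[170:270,230:380]; b=cv2.imread('pics/scene4.png')[180:280,175:325]
cv2.imwrite('pics/c7.png',cv2.resize(np.vstack([a,b]),None,fx=3,fy=3,interpolation=cv2.INTER_CUBIC))
E
```

```text
time: 11.55
position: [0.5437, -0.1787, 0.02]
tool_rot: [0.024, -3.141, -0.0]
ft_force: [-1.4, 0.6, 2.1]
grip_width: 0.352
grip_force: 0.9
time: 12.38
position: [0.5939, -0.1779, 0.0199]
tool_rot: [-0.024, 3.141, 0.0]
ft_force: [-1.1, 0.7, 1.1]
grip_width: 0.348
grip_force: 0.9
time: 12.88
position: [0.6076, -0.1776, 0.02]
tool_rot: [-0.024, 3.141, 0.0]
ft_force: [0.1, 0.2, 0.3]
grip_width: 0.353
grip_force: 0.4
[ 0.60764038 -0.17761404  0.01995011] [0.11246987 0.18906207 0.34799031]
```

View pics/c7.png

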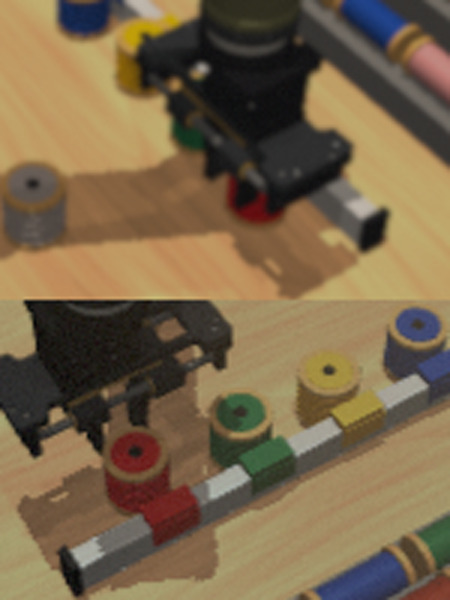

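The spool is standing between the fingers in front of the red clip, still slightly off the rail. I'll creep the rest.

```bash
python3 -m crank '[[[-2,0,0,0,0.3],[-2,0,0,0,0.3],[-2,0,0,0,0.3],[-1,0,0,0,0.3],[-1,0,0,0,0.3],[-1,0,0,0,0.3],[-1,0,0,0,0.3],[0,0,0,0,0.3]]]'
python3 - <<'E'
from h import *
S=snap('scene','scene5'); print(px2w(dict(np.load('pics/scene4.npz')),219.6,230.3,.056))
print(ctrl.get_state()['position'],ctrl.get_state()['ft_force'])
E
```

```text
time: 13.65
position: [0.6176, -0.1775, 0.02]
tool_rot: [-0.024, 3.141, -0.0]
ft_force: [-1.0, -0.4, 0.7]
grip_width: 0.353
grip_force: 0.4
[ 0.6417 -0.1776  0.056 ]
[ 0.61756317 -0.17753176  0.01996072] [-0.75299588  0.34783561  0.01608546]
```

```bash
python3 -m crank '[[[-1,0,0,0,0.3],[-0.5,0,0,0,0.3],[0,0,0,0,0.3]]]'
```

```text
time: 13.95
position: [0.619, -0.1775, 0.02]
tool_rot: [-0.024, 3.141, 0.0]
ft_force: [-1.2, -0.6, 0.4]
grip_width: 0.348
grip_force: 0.4
```

```bash
python3 -m crank '[[[-0.5,0,0,0,0.3],[-0.5,0,0,0,0.3],[0,0,0,0,0.3]]]'
```

```text
time: 14.2
position: [0.62, -0.1775, 0.02]
tool_rot: [-0.024, 3.141, 0.0]
ft_force: [-1.3, 0.3, -0.8]
grip_width: 0.354
grip_force: 0.4
```

```bash
python3 -m crank '[[[-0.5,0,0,0,0.3],[-0.5,0,0,0,0.3],[0,0,0,0,0.3]]]'
```

```text
time: 14.45
position: [0.6208, -0.1775, 0.0199]
tool_rot: [0.024, -3.141, -0.0]
ft_force: [-0.3, 0.0, 1.2]
grip_width: 0.353
grip_force: 0.6
```

```bash
python3 -m crank '[[[-0.5,0,0,0,0.3],[0,0,0,0,0.3]]]'
```

```text
time: 14.62
position: [0.6209, -0.1775, 0.0199]
tool_rot: [0.024, -3.14, -0.0]
ft_force: [-2.7, 0.2, 1.6]
grip_width: 0.349
grip_force: 1.2
```

```bash
python3 -m crank '[[[-0.5,0,0,0,0.3],[0,0,0,0,0.3]]]'
```

```text
time: 14.78
position: [0.621, -0.1775, 0.0198]
tool_rot: [0.024, -3.14, -0.001]
ft_force: [-4.2, -0.3, 2.6]
grip_width: 0.349
grip_force: 2.0
```

The rail is reached: the position has stalled and the force is rising. I'll back off slowly, rise and look.

```bash
python3 -m crank '[[[1,0,0,0,0.3],[3,0,0,0,0.3],[6,0,0,0,0.3],[12,0,0,0,0.3],[20,0,0,0,0.3],[20,0,-10,0,0.3],[0,0,-40,0,0.3],[0,0,-40,0,0.3],[20,0,-40,0,0.3],[30,0,0,0,0.3]]]'
python3 -m crank '[[[20,0,0,0,0.3],[10,0,0,0,0.3],[0,0,0,0,0.3]]]'
python3 - <<'E'
from h import *
S=snap('scene','scene6'); D=snap('side','side6')
a=cv2.imread('pics/side6.png')[165:265,230:380]; b=cv2.imread('pics/scene6.png')[180:280,175:325]
cv2.imwrite('pics/c8.png',cv2.resize(np.vstack([a,b]),None,fx=3,fy=3,interpolation=cv2.INTER_CUBIC))
E
```

```text
time: 15.62
position: [0.5178, -0.1804, 0.1552]
tool_rot: [-0.026, 3.126, -0.005]
ft_force: [-0.0, -0.6, 1.6]
grip_width: 0.348
grip_force: 0.0
time: 15.87
position: [0.4798, -0.1797, 0.1475]
tool_rot: [-0.022, 3.14, 0.002]
ft_force: [0.7, 0.3, -0.1]
grip_width: 0.35
grip_force: 0.0
```

View pics/c8.png

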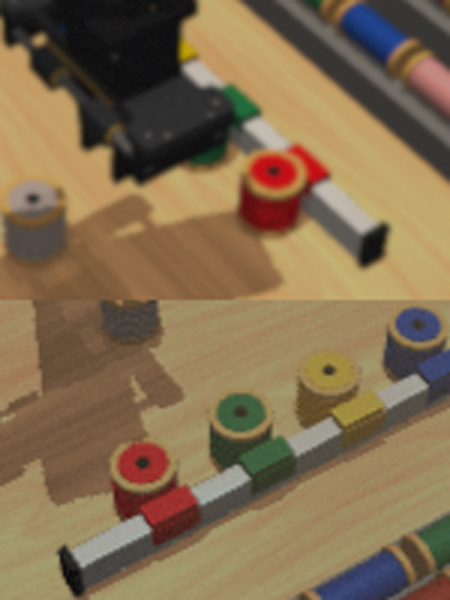

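```bash
python3 - <<'E'
from h import *
S=dict(np.load('pics/scene6.npz'));D=dict(np.load('pics/side6.npz'))
q=lambda u,v,o:((u+.5)/3-.5+o[0],(v+.5)/3-.5+o[1])
for n,p in dict(red=(143,163),green=(240,112),yellow=(328,70),blue=(417,25)).items(): print(n,px2w(S,*q(*p,(175,180)),.056))
print('red side',px2w(D,*q(274,171,(230,165)),.056),'clip',px2w(D,*q(307,165,(230,165)),.044),px2w(S,*q(171,204,(175,180)),.044))
E
```

```text
red [ 0.6552 -0.1772  0.056 ]
green [ 0.6506 -0.0808  0.056 ]
yellow [0.6503 0.0104 0.056 ]
blue [0.6474 0.1109 0.056 ]
red side [ 0.6545 -0.1765  0.056 ] clip [ 0.6913 -0.1783  0.044 ] [ 0.6951 -0.1735  0.044 ]
```

The red spool is at (0.655, -0.177), in line with the row and centred on the clip. The neighbours haven't moved and the hand is clear.

```bash
python3 -c "
from bench import job
print(job.close_job())"
```

```text
the job is handed in; nothing more can be done
None
```

The red spool stands upright against the rail at about (0.655, -0.177) m, within about 2 mm of the red clip's centre; the green, yellow and blue spools read unmoved, I saw no contact with anything else, the hand is clear, and the job is handed in (no verdict was returned).

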